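# Click the parts box lid shut

## Robot

A 7-joint arm with a two-finger parallel gripper is mounted at the origin on the work surface. World frame = base frame: x ahead of the robot, y to its left, z up, the work surface at z = 0. Lengths are in m, angles in rad, forces in N, time in s.
With the tool pointing down it reaches from about 0.425 to 0.95 m from the base axis. Payload 16.7 kg.
Tool frame: the origin (TCP) lies at the very end of the fingers, on their centre line; the grasp point (between the pads) lies 19 mm behind it; z points along the fingers, y is the direction in which the jaws open and shut (so a half turn about z gives the same grasp; the last joint's range is limited). The gripper opens to 94 mm and grips with 3 to 60 N. Pads are 16 mm wide; open, the fingers measure 119 mm over their backs; the gripper's body (75 mm by 177 mm) begins 78 mm behind the grasp point.
Start: joints at [-1.393, 0.426, 0.074, 1.606, -0.034, 1.111, -0.067], TCP at [0.217, 0.639, 0.205] pointing down, gripper open.
Joint ranges: [-2.85, 2.85], [-0.5, 2.14], [-1.23, 1.37], [0.21, 2.46], [-1.02, 4.16], [0.16, 2.05], [-2.73, 2.73]. Speed limits (rad/s): [1.89, 1.89, 2.39, 2.39, 3.01, 3.01, 3.01].

## Interface

Orientations are given as a unit quaternion [x, y, z, w].
In Python, from workcell import r, viewer, spotter gives the robot as it stands.
- The arm moves only by the tool apply_moves, never from a script. Its argument "steps" is a list that holds one entry, the list of rows, each a list of 5 numbers: the shift along the tool's x, y, z in m, then the turn about the tool's z in rad, then the finger opening in m, from 0 to 0.094. In form: [[[dx, dy, dz, yaw, grip], ...]]. A call has 1 to 8 rows; each row shifts and turns the commanded pose from where the row before left it, along the tool's axes as they then stand; what a row does not reach is not made up. A row lasts 1/12 s, in which the tool goes at most 41.7 mm and 7.16 degrees, less where a joint would pass 70% of its speed; a pose out of reach is approached as far as the arm can. A call with a gripper value outside its range is refused whole. The fingers move at their own pace and stop on an object; "newtons" is the grip in N (left out, the last holds). Time passes only in rows, so rows that do not move let the fingers close. It gives the time, the measured TCP pose, the force and the opening at its end, in the units of the state.
- r.sense(): the state, without advancing time (a new reading comes with each control period).
- viewer.get_image(name): name is "scene" or "side" or "wrist"; returns (picture, depth): 400x640x3 uint8, red, green, blue; 400x640 float32, m along the optical axis (not along the pixel's ray), 0 where there is no reading.
- viewer.camera_params(name): a dict with "fov_y" (degrees; the focal length in pixels is half the picture's height over the tangent of half this angle, whatever the lens; pixels are square), "cx", "cy" (the principal point, pixels), "rvec" (rotation vector, rad) and "tvec" (3), from world to camera coordinates, as OpenCV has them. Camera axes: x right, y down, z forward; pixel columns grow to the right and rows downward; lengths in m; the calibration is good to about 2 mm. A picture is of the moment at which its call begins: read the wrist's pose just before it. camera_params takes no time and is no camera call; for the wrist camera it gives the pose at the moment of the call.
- r.finish_job(): hands the job in, once; it reports no verdict.
Trained networks look in the newest picture that a camera, given by its name, has taken for a name from the list of things; names that differ only in an ending like _2 or _b are one class to them, and where a whole thing is asked for, a point or a joint stands for the part that bears it (a point fixed in the world has none). Each returns a list of dicts, best first, with "score" (0 to 1); they miss things now and then, are a little off and sometimes report something else, mostly with a low value. They report only what shows in the picture. A call takes as long as a camera call.
- spotter.cut_out(label, camera): "pixels" (400x640 bool, what is visible of it) and "bbox" ([centre column, centre row, width, height] in pixels, round what is visible of it).
The state is a dict: "clock": time; "q": joint angles; "joint_vel": joint speeds; "tau": joint torques, N m; "position": TCP position; "tcp_rot": TCP orientation; "ft_force": force on the tool from outside, world axes, zero at the start; "wrist_torque": the same for the moment, N m; "width": finger opening in m.
Only numpy, scipy, OpenCV 4.12 (cv2) and the standard library are available. Lean on these libraries where they do the work, as an engineer would, in place of code of your own. Each camera call takes 0.05 s, during which the arm holds its last target. There are 200 camera calls.

## Task

On the larger, oblong parts box, press down the raised section of the lid rim on each of the four sides until every one has clicked shut level with the lid's corners. Only press: leave the box standing where it is, without lifting, tipping or pushing it about. Leave the smaller box with its rim sections up and everything else on the table as it is.

Things in the scene. Friction and masses are not known exactly. Their poses are not given: they have to be found in the camera images.
- big_box: The larger, oblong parts box, grey with a white lid 140 (x) by 200 (y) mm, about 0.8 kg, loose on the table on rubber feet. Origin: centre of its underside, z up. Lid: fixed middle panel 96 by 156 mm, top 54 mm above the origin; four fixed corners 30 by 30 mm, top 56 mm; along each side, between the corners, one snap section of the rim (see its point and joint). All four start up.
- big_box_near_top (a point): Centre of the top face of the snap section on the big box's -x side (box frame), 139 mm long and 22 mm wide; lies at x -59, y 0 mm from the box origin and moves with the section: 62 mm above the origin when up, 56 mm (level with the corners) when shut. Axes as the box.
- big_box_near (a joint): How far the section on the big box's -x side is pressed down: 0 m up, 0.006 m fully shut. It slides straight down, pressed anywhere along its length, holds up to about 9 N at first and less on the way, snaps home by itself once past 3 mm and stays down; let go sooner, it springs up.
- big_box_far_top (a point): Centre of the top face of the snap section on the big box's +x side (box frame), 139 mm long and 22 mm wide; lies at x +59, y 0 mm from the box origin and moves with the section: 62 mm above the origin when up, 56 mm (level with the corners) when shut. Axes as the box.
- big_box_far (a joint): How far the section on the big box's +x side is pressed down: 0 m up, 0.006 m fully shut. It slides straight down, pressed anywhere along its length, holds up to about 9 N at first and less on the way, snaps home by itself once past 3 mm and stays down; let go sooner, it springs up.
- big_box_left_top (a point): Centre of the top face of the snap section on the big box's +y side (box frame), 79 mm long and 22 mm wide; lies at x 0, y +89 mm from the box origin and moves with the section: 62 mm above the origin when up, 56 mm (level with the corners) when shut. Axes as the box.
- big_box_left (a joint): How far the section on the big box's +y side is pressed down: 0 m up, 0.006 m fully shut. It slides straight down, pressed anywhere along its length, holds up to about 9 N at first and less on the way, snaps home by itself once past 3 mm and stays down; let go sooner, it springs up.
- big_box_right_top (a point): Centre of the top face of the snap section on the big box's -y side (box frame), 79 mm long and 22 mm wide; lies at x 0, y -89 mm from the box origin and moves with the section: 62 mm above the origin when up, 56 mm (level with the corners) when shut. Axes as the box.
- big_box_right (a joint): How far the section on the big box's -y side is pressed down: 0 m up, 0.006 m fully shut. It slides straight down, pressed anywhere along its length, holds up to about 9 N at first and less on the way, snaps home by itself once past 3 mm and stays down; let go sooner, it springs up.
- small_box: The smaller, square parts box of the same make, about 0.45 kg, lid 110 by 110 mm, its four sections also standing up to 62 mm above the table; to be left alone. It may stand on either side of the big box. Origin: centre of its underside.
- small_box_near (a joint): The same travel for the section on the small box's -x side: 0 m up (as it starts, to be left so), 0.006 m pressed down; it stays where it is pushed.
- small_box_far (a joint): The same travel for the section on the small box's +x side: 0 m up (as it starts, to be left so), 0.006 m pressed down; it stays where it is pushed.
- small_box_left (a joint): The same travel for the section on the small box's +y side: 0 m up (as it starts, to be left so), 0.006 m pressed down; it stays where it is pushed.
- small_box_right (a joint): The same travel for the section on the small box's -y side: 0 m up (as it starts, to be left so), 0.006 m pressed down; it stays where it is pushed.
- glue_bottle: Bystander: round bottle, 32 mm across, 85 mm tall. Origin: centre of its underside.
- servo: Bystander: black servo, 54 by 20 mm, 39 mm tall. Origin: centre of its underside.
- screwdriver: Bystander: screwdriver, 150 mm long, lying flat along its own x. Origin: underside, near mid-length.
- tape_roll: Bystander: roll of paper tape lying flat, 80 mm across, 22 mm tall. Origin: centre of its underside.
- car_wheel: Bystander: black model-car wheel lying flat, 60 mm across, 28 mm tall. Origin: centre of its underside.
- sanding_block: Bystander: cork sanding block 100 by 50 mm, 27 mm tall. Origin: centre of its underside.
- paint_jar: Bystander: glass jar, 44 mm across, 50 mm tall. Origin: centre of its underside.

How it is judged:
At the end, for the whole second after the job is handed in: All four sections of the big box's rim are down by more than 5 of their 6 mm; the box stands upright (within 0.05 rad) and at rest within 30 mm of where it started; the small box's sections are still up (pressed less than 2 mm) (value of joint each of big_box_near, big_box_far, big_box_left, big_box_right above 0.005 m and value of joint each of small_box_near, small_box_far, small_box_left, small_box_right below 0.002 m and distance of big_box from where it was at the start of the episode below 0.03 m and angle between big_box's own z axis and vertical below 0.05 rad and linear speed of big_box below 0.02 m/s); the robot touches nothing.
It fails at once if the big box is lifted (10 mm) or tipped (0.15 rad) (height (world z) of big_box above 0.01 m or angle between big_box's own z axis and vertical above 0.15 rad).
It fails at once if the big box is pushed more than 40 mm from its place (distance of big_box from where it was at the start of the episode above 0.04 m).
It fails at once if a section of the small box is pressed shut (value of joint any of small_box_near, small_box_far, small_box_left, small_box_right above 0.004 m).
It fails at once if the small box or a bystander is moved more than 25 mm (distance of any of small_box, glue_bottle, servo, screwdriver, tape_roll, car_wheel, sanding_block, paint_jar from where it was at the start of the episode above 0.025 m).
It also fails if it takes over 48 s, if anything falls off the work surface, if the arm or the gripper's body presses on something with over 40 N, if the wrist force passes 120 N, or if a joint passes its speed limit or range.

## Working session

There is one attempt and no reset: what is moved stays moved. The work goes in short steps, Python scripts to look and compute and a tool call to move; the robot and the scene stay as the last step left them, time stands still between calls to the robot, and variables do not carry over. Pictures are saved under pics/ and viewed, about 8 in all and at most 12, crops included, and the job is handed in when it is done.

Besides the shell and the picture viewer there is one more tool, called after "Call:" as a command line: name --argument value ..., lists and objects as JSON in quotes. apply_moves: Moves the arm, as the interface text tells. Its arguments: {"type":"object","properties":{"steps":{"type":"array","items":{"type":"array","items":{"type":"array","items":{"type":"number"}}}},"newtons":{"type":"number"}},"required":["steps"]}

```bash
mkdir -p pics
cat > h.py <<'E'
import numpy as np, cv2
from workcell import r, viewer, spotter
def cloud(name):
    img,d=viewer.get_image(name); p=viewer.camera_params(name)
    f=200/np.tan(np.radians(p["fov_y"])/2)
    v,u=np.mgrid[0:400,0:640]
    c=np.stack([(u-p["cx"])/f*d,(v-p["cy"])/f*d,d],-1)
    R=cv2.Rodrigues(np.array(p["rvec"],float))[0]
    w=(c-np.array(p["tvec"]).ravel())@R
    w[d<=0]=np.nan
    return img,w
def save(img,n): cv2.imwrite("pics/"+n,cv2.cvtColor(img,cv2.COLOR_RGB2BGR))
E
python3 - <<'E'
from h import *
np.set_printoptions(precision=4,suppress=True)
ims=[]
for n in ("scene","side"):
    img,w=cloud(n); ims.append(img)
    for l in ("big_box","small_box"):
        for o in spotter.cut_out(l,n)[:2]:
            m=o["pixels"]&(w[...,2]>.045)&(w[...,2]<.075)
            P=w[m]
            print(n,l,round(o["score"],2),np.round(o["bbox"]),len(P))
            if len(P)>20:
                print(cv2.minAreaRect(P[:,:2].astype(np.float32)*1000),np.percentile(P[:,2],[5,50,95]))
save(np.vstack(ims)[:, :],"a.png")
im=cv2.imread("pics/a.png");cv2.imwrite("pics/a.png",cv2.resize(im,(480,600)))
print(r.sense())
E
```

```text
scene big_box 0.68 [387. 249. 109.  83.] 4103
((510.849365234375, 210.58888244628906), (142.16885375976562, 200.45619201660156), 13.995250701904297) [0.0501 0.0555 0.0631]
scene small_box 0.72 [268. 187.  57.  41.] 1014
((560.5960693359375, -170.12600708007812), (110.6964111328125, 113.01118469238281), 5.7423882484436035) [0.0474 0.0565 0.0636]
scene small_box 0.49 [352. 225.  30.  23.] 273
((534.2377319335938, 126.29388427734375), (80.68281555175781, 25.64830780029297), 15.079442977905273) [0.0483 0.0618 0.0638]
side big_box 0.67 [289. 185.  74.  45.] 1588
((508.92657470703125, 209.744384765625), (144.54200744628906, 209.1142120361328), 14.019670486450195) [0.0479 0.0555 0.0632]
side big_box 0.16 [274. 180.  23.  22.] 200
((450.6463928222656, 194.56773376464844), (25.297264099121094, 139.47039794921875), 13.391921043395996) [0.0566 0.0612 0.0639]
side small_box 0.67 [354. 250.  58.  52.] 1280
((558.0952758789062, -172.34445190429688), (111.95359802246094, 115.447998046875), 5.95485258102417) [0.0482 0.0559 0.0632]
{'clock': 0.3, 'q': array([-1.3925,  0.4263,  0.0739,  1.6062, -0.0341,  1.1108, -0.0671]), 'joint_vel': array([ 0.0005, -0.0013,  0.0005, -0.0014, -0.0002,  0.0011,  0.0004]), 'tau': array([ -0.0024, -93.4648,   3.6591, -45.3903,  -0.0491,   0.0166,
         0.    ]), 'position': array([0.2173, 0.6389, 0.2052]), 'tcp_rot': array([ 0.1632,  0.9866, -0.0002, -0.    ]), 'ft_force': array([ 0.0602, -1.3089,  0.7329]), 'wrist_torque': array([-0.0251,  0.0547,  0.0197]), 'width': 0.09410214614166608}
```

View pics/a.png

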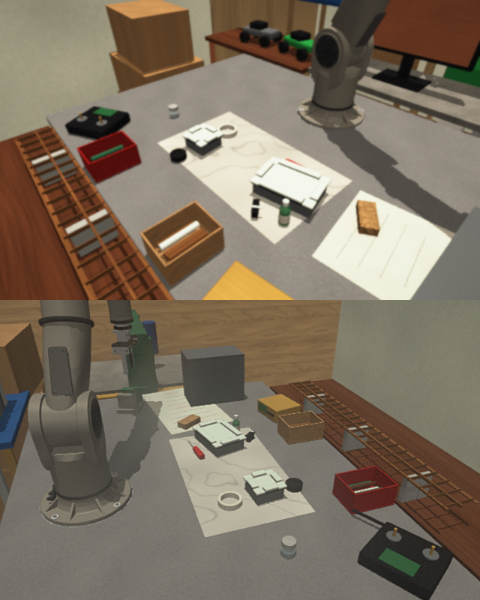

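The picture shows the big box at about (290,185) in the upper view. That matches the measured centre of (0.510, 0.210), yaw 14° and lid 142×200 mm. The small box is well away at (0.56, -0.17), and the bottle and servo stand off the +x side. I'll align the tool with the box axes, close the fingers and move over the +y section.

Call:
apply_moves --steps '[[[0,0,0,-0.1145,0],[0,0,0,-0.1145,0],[0,0,0,-0.1145,0],[0,0,0,-0.1145,0],[0,0,0,-0.1145,0],[-0.015,-0.0333,0,0,0],[-0.015,-0.0333,0,0,0],[-0.015,-0.0333,0,0,0]]]'

```text
clock: 0.97
position: [0.2856, 0.5519, 0.2052]
tcp_rot: [-0.123, 0.992, -0.0, -0.0]
ft_force: [1.1, 0.9, -0.1]
width: 0.0443
```

Call:
apply_moves --steps '[[[-0.015,-0.0333,0,0,0],[-0.015,-0.0333,0,0,0],[-0.015,-0.0333,0,0,0],[-0.015,-0.0333,0,0,0],[-0.015,-0.0333,0,0,0],[-0.015,-0.0333,0,0,0],[-0.015,-0.0333,0,0,0],[0,0,0,0,0]]]'

```text
clock: 1.63
position: [0.4481, 0.3459, 0.2058]
tcp_rot: [-0.118, 0.993, -0.001, 0.001]
ft_force: [1.0, -0.7, -0.3]
width: 0.0005
```

```bash
cat > m.py <<'E'
from h import *
from scipy.spatial.transform import Rotation as Ro
import sys
np.set_printoptions(precision=4,suppress=True)
s=r.sense(); print(s["clock"],s["position"],s["ft_force"],s["width"])
T=Ro.from_quat(s["tcp_rot"]); x=T.apply([1,0,0]); print("tool x deg",np.degrees(np.arctan2(x[1],x[0])))
a=np.radians(14); B=Ro.from_euler("z",a)
for n,o in dict(near=(-.058,0),far=(.058,0),left=(0,.088),right=(0,-.088)).items():
    t=np.array([.510,.210,.062])+B.apply([*o,0])
    print(n,t,"tool shift",T.inv().apply(t-s["position"]))
E
python3 - <<'E'
import m
from h import *
img,w=cloud("wrist"); save(img,"b.png")
E
```

```text
1.6333 [0.4481 0.3459 0.2058] [ 0.9703 -0.6546 -0.3329] 0.0005291438296196883
tool x deg -166.4414541143088
near [0.4537 0.196  0.062 ] tool shift [ 0.0299 -0.1468  0.144 ]
far [0.5663 0.224  0.062 ] tool shift [-0.0861 -0.1459  0.1442]
left [0.4887 0.2954 0.062 ] tool shift [-0.0274 -0.0583  0.1439]
right [0.5313 0.1246 0.062 ] tool shift [-0.0288 -0.2343  0.1443]
```

View pics/b.png

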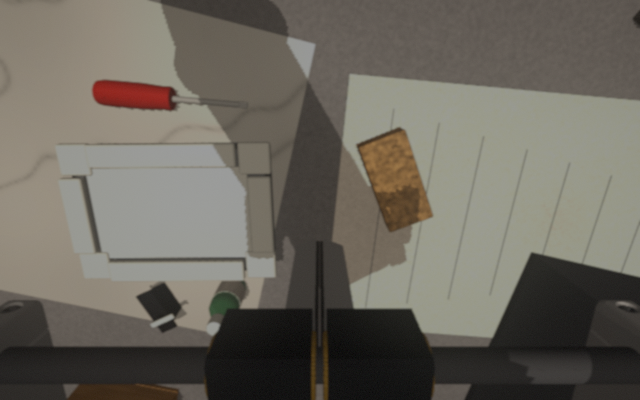

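The wrist view shows the box aligned with the tool at about (165,210), all four sections up. The bottle (222,305) and servo (160,305) are outside the far side. Next I'll move over the left section.

Call:
apply_moves --steps '[[[-0.0137,-0.029,0,0,0],[-0.0137,-0.029,0,0,0],[0,0,0.03,0,0],[0,0,0.03,0,0],[0,0,0.03,0,0],[0,0,0.03,0,0],[0,0,0,0,0],[0,0,0,0,0]]]'

```text
clock: 2.35
position: [0.4831, 0.3029, 0.0849]
tcp_rot: [-0.122, 0.992, -0.001, -0.001]
ft_force: [0.2, 0.1, 0.9]
width: 0.0006
```

Run:
```python
import m
from h import *
img,w=cloud("wrist"); save(img,"c.png")
for o in spotter.cut_out("big_box","wrist")[:1]:
    P=w[o["pixels"]&(w[...,2]>.045)&(w[...,2]<.075)]
    print(o["score"],cv2.minAreaRect(P[:,:2].astype(np.float32)*1000),np.percentile(P[:,2],[5,50,95]))
```

```text
2.35 [0.4831 0.3029 0.0849] [0.1958 0.1419 0.9425] 0.0005827195522080055
tool x deg -165.93206971752772
near [0.4537 0.196  0.062 ] tool shift [ 0.0544 -0.0965  0.0231]
far [0.5663 0.224  0.062 ] tool shift [-0.0616 -0.0967  0.0228]
left [0.4887 0.2954 0.062 ] tool shift [-0.0037 -0.0086  0.0229]
right [0.5313 0.1246 0.062 ] tool shift [-0.0035 -0.1846  0.0231]
0.78 ((509.8380126953125, 210.3638458251953), (139.99737548828125, 200.31593322753906), 14.135723114013672) [0.0547 0.0564 0.0643]
```

View pics/c.png

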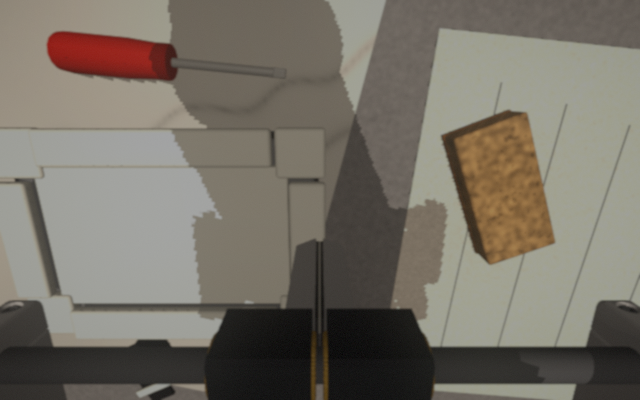

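The wrist measurement confirms the pose at (0.5098, 0.2104), 14.1°. The fingertips are still 9 mm outside the left section, near pixel (320,245), so I'll shift in before pressing.

Call:
apply_moves --steps '[[[-0.0037,-0.0086,0,0,0],[0,0,0.016,0,0],[0,0,0,0,0],[0,0,0.003,0,0],[0,0,0.003,0,0],[0,0,0.002,0,0],[0,0,0.002,0,0],[0,0,0,0,0]]]'

```text
clock: 3.12
position: [0.4899, 0.2953, 0.0596]
tcp_rot: [-0.122, 0.993, 0.0, 0.0]
ft_force: [-0.1, 0.2, 0.3]
width: 0.0002
```

Call:
apply_moves --steps '[[[0,0,0.002,0,0],[0,0,0.001,0,0],[0,0,0,0,0]]]'

```text
clock: 3.37
position: [0.4898, 0.2952, 0.0563]
tcp_rot: [-0.122, 0.993, -0.0, -0.0]
ft_force: [-0.6, 1.2, -0.8]
width: 0.0005
```

Call:
apply_moves --steps '[[[0,0,0.001,0,0],[0,0,0,0,0]]]'

```text
clock: 3.53
position: [0.4899, 0.2952, 0.0561]
tcp_rot: [-0.122, 0.993, 0.0, -0.0]
ft_force: [-3.7, -2.0, 13.9]
width: 0.0007
```

The section is shut: firm contact at z = 0.056. Next is the near section.

Call:
apply_moves --steps '[[[0,0,-0.025,0,0],[0,0,0,0,0],[0.0145,-0.022,0,0,0],[0.0145,-0.022,0,0,0],[0.0145,-0.022,0,0,0],[0.0145,-0.022,0,0,0],[0,0,0,0,0],[0,0,0,0,0]]]'

```text
clock: 4.2
position: [0.4548, 0.1948, 0.0807]
tcp_rot: [-0.121, 0.993, 0.0, 0.0]
ft_force: [0.0, 1.2, 0.4]
width: 0.0006
```

```bash
python3 m.py
```

```text
4.2 [0.4548 0.1948 0.0807] [0.0093 1.1513 0.4201] 0.0005914447865259262
tool x deg -166.08475341577642
near [0.4537 0.196  0.062 ] tool shift [0.0008 0.0014 0.0187]
far [0.5663 0.224  0.062 ] tool shift [-0.1152  0.0016  0.0188]
left [0.4887 0.2954 0.062 ] tool shift [-0.0571  0.0895  0.0188]
right [0.5313 0.1246 0.062 ] tool shift [-0.0573 -0.0865  0.0188]
```

Call:
apply_moves --steps '[[[0,0,0.012,0,0],[0,0,0.004,0,0],[0,0,0.003,0,0],[0,0,0.002,0,0],[0,0,0.002,0,0],[0,0,0.001,0,0],[0,0,0.001,0,0],[0,0,0,0,0]]]'

```text
clock: 4.87
position: [0.455, 0.196, 0.0561]
tcp_rot: [-0.122, 0.993, 0.0, -0.0]
ft_force: [-4.5, -1.3, 13.3]
width: 0.0006
```

The near section is shut, with 13 N at z = 0.056. Next is the right section: tool shift (-0.057, -0.087).

Call:
apply_moves --steps '[[[0,0,-0.025,0,0],[0,0,0,0,0],[-0.0143,-0.0218,0,0,0],[-0.0143,-0.0218,0,0,0],[-0.0143,-0.0218,0,0,0],[-0.0143,-0.0218,0,0,0],[0,0,0,0,0],[0,0,0,0,0]]]'

```text
clock: 5.53
position: [0.5322, 0.1239, 0.0804]
tcp_rot: [-0.121, 0.993, -0.0, 0.0]
ft_force: [-0.5, -0.6, -0.2]
width: 0.0004
```

```bash
python3 m.py
```

```text
5.5333 [0.5322 0.1239 0.0804] [-0.4995 -0.6451 -0.2043] 0.00038303475443901986
tool x deg -166.11905608556617
near [0.4537 0.196  0.062 ] tool shift [0.0589 0.0888 0.0183]
far [0.5663 0.224  0.062 ] tool shift [-0.0571  0.089   0.0184]
left [0.4887 0.2954 0.062 ] tool shift [0.0011 0.1769 0.0183]
right [0.5313 0.1246 0.062 ] tool shift [0.0007 0.0009 0.0184]
```

Call:
apply_moves --steps '[[[0,0,0.012,0,0],[0,0,0.004,0,0],[0,0,0.003,0,0],[0,0,0.002,0,0],[0,0,0.002,0,0],[0,0,0.001,0,0],[0,0,0.001,0,0],[0,0,0,0,0]]]'

```text
clock: 6.2
position: [0.5314, 0.1253, 0.0561]
tcp_rot: [-0.122, 0.993, 0.0, -0.0]
ft_force: [-5.9, 0.6, 13.0]
width: 0.0004
```

Call:
apply_moves --steps '[[[0,0,-0.025,0,0],[0,0,0,0,0],[-0.0143,0.0222,0,0,0],[-0.0143,0.0222,0,0,0],[-0.0143,0.0222,0,0,0],[-0.0143,0.0222,0,0,0],[0,0,0,0,0],[0,0,0,0,0]]]'

```text
clock: 6.87
position: [0.5655, 0.2265, 0.0802]
tcp_rot: [-0.123, 0.992, 0.0, 0.0]
ft_force: [-0.0, -0.7, 0.1]
width: 0.0008
```

```bash
python3 m.py
```

```text
6.8667 [0.5655 0.2265 0.0802] [-0.0076 -0.7346  0.0538] 0.0007569606517471249
tool x deg -165.8573141728908
near [0.4537 0.196  0.062 ] tool shift [ 0.1158 -0.0023  0.0182]
far [0.5663 0.224  0.062 ] tool shift [-0.0002 -0.0026  0.0182]
left [0.4887 0.2954 0.062 ] tool shift [0.0576 0.0855 0.0182]
right [0.5313 0.1246 0.062 ] tool shift [ 0.058  -0.0905  0.0182]
```

Next: press the far section, then retreat straight up and back towards the start side for a clear view.

Call:
apply_moves --steps '[[[0,0,0.012,0,0],[0,0,0.004,0,0],[0,0,0.003,0,0],[0,0,0.002,0,0],[0,0,0.002,0,0],[0,0,0.001,0,0],[0,0,0.001,0,0],[0,0,0,0,0]]]'

```text
clock: 7.53
position: [0.5657, 0.2247, 0.0561]
tcp_rot: [-0.122, 0.993, -0.0, 0.0]
ft_force: [-4.6, -3.8, 12.6]
width: 0.0005
```

Call:
apply_moves --steps '[[[0,0,-0.03,0,0],[0,0,-0.035,0,0],[0,0,-0.035,0,0],[0,0,-0.035,0,0],[0,0.035,-0.01,0,0],[0,0.035,0,0,0],[0,0.035,0,0,0],[0,0,0,0,0]]]'

```text
clock: 8.2
position: [0.5371, 0.3345, 0.2007]
tcp_rot: [-0.126, 0.992, 0.002, -0.0]
ft_force: [-1.0, 0.6, -0.0]
width: 0.0006
```

Run:
```python
from h import *
from scipy.spatial.transform import Rotation as Ro
img,w=cloud("wrist"); save(img,"d.png")
B=Ro.from_euler("z",14.1,degrees=True)
for cam in ("wrist","scene"):
    if cam!="wrist": img,w=cloud(cam)
    for o in spotter.cut_out("big_box",cam)[:1]:
        P=w[o["pixels"]&(w[...,2]>.045)&(w[...,2]<.075)]
        print(cam,o["score"],cv2.minAreaRect(P[:,:2].astype(np.float32)*1000))
    Q=B.inv().apply(np.nan_to_num(w.reshape(-1,3))-[.510,.2104,0])
    for n,c,h in (("near",(-.059,0),(.007,.05)),("far",(.059,0),(.007,.05)),("left",(0,.089),(.03,.007)),("right",(0,-.089),(.03,.007)),("panel",(0,0),(.03,.05)),("corner",(.055,-.085),(.01,.01))):
        k=(abs(Q[:,:2]-c)<h).all(1)&(Q[:,2]>.04)&(Q[:,2]<.075); print(n,k.sum(),np.round(np.median(Q[k,2]),4) if k.any() else None)
```

```text
wrist 0.94 ((509.79510498046875, 206.0341796875), (140.18682861328125, 201.00038146972656), 13.821959495544434)
near 2089 0.0563
far 1497 0.0562
left 1054 0.0561
right 1160 0.0563
panel 7465 0.0543
corner 456 0.0563
scene 0.97 ((511.1864929199219, 211.2974395751953), (142.2493896484375, 199.49681091308594), 13.81251049041748)
near 161 0.0562
far 240 0.0558
left 131 0.056
right 95 0.0563
panel 814 0.0542
corner 54 0.0561
```

View pics/d.png

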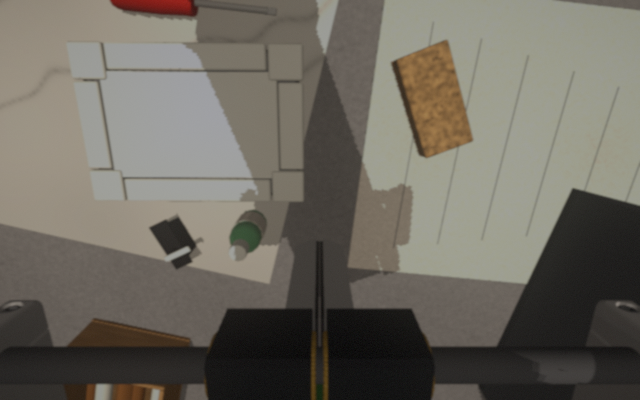

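All four rim sections are flush at about 56 mm in both cameras, and the picture shows a level rim around (190,120) with the bottle and servo still standing. I'll hand it in.

```bash
python3 -c "
from workcell import r; print(r.finish_job())"
```

```text
the job is handed in; nothing more can be done
None
```

I pressed all four rim sections of the big box shut with the closed fingertips, in the order +y, -x, -y, +x. Each one ended in firm contact (13–14 N) at z = 0.056 m. I then backed the arm clear and handed the job in at about 8 s.

- **Rim sections:** the last depth readings put all four at 55.8–56.3 mm in the scene and wrist cameras, level with the corners at 56 mm. The middle panel read 54 mm.
- **Box position:** the scene camera found the box within about 1 mm of where it started. The wrist view disagreed by about 4 mm in y, probably because the arm was still settling; both are well inside the 30 mm limit.
- **Everything else:** the arm stayed well away from the small box, and the bottle and servo were still standing in the last picture. I did not re-measure the small box or the other items at the end.

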